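Tip a polished sphere out of the hinged pan into a registered tray

TASK

Push the green tray flush against both aluminium stops of the clamped rig, so that it stands under the lip of the hinged pan. Then use the red handle to tip the pan up to 45 degrees (pointer at the red mark, never past 55), hold it there for two seconds so that the purple sphere rolls out into the tray, and bring the pan back down fully level and let go. Do not touch the sphere, and leave the tray flush against its stops and the bowl, geode, scoop and mallet where they are.

Things in the scene. Friction and masses are not known exactly. Their poses are not given: they have to be found in the camera images.
- rig: Fixed rig: low particleboard shelf (x -75 to 75, y -200 to 0, 65 mm high) with a wooden rack (to 115 mm), an aluminium C-clamp (x -115 to -55, y -130, 135 mm high) and two aluminium stops. Origin on the table under the middle of the shelf's pouring edge; x away from the robot, y the way the pan pours (robot's left), z up. A tray flush against both stops has its origin at x 0, y +87 mm.
- end_stop (a point): Middle of the top of the end stop's face, an aluminium bar 30 mm high on the table: the face looks along the rig's +y, lies at rig y +12 mm and runs from x -82 to +82.
- side_stop (a point): Middle of the top of the side stop's face, an aluminium bar 30 mm high on the table: the face looks along the rig's -x, lies at rig x +70 mm and runs from y 0 to +170. The bar is 12 mm thick.
- mark45 (a point): Red 45 degree mark on the white protractor disc (radius 55 mm, centred on the hinge, facing the rig's +x). Black marks: level, 15, 30 and 55 degrees. The pan's orange pointer turns in front of it.
- tray: Loose open plastic tray, green, 140 mm in its x, 150 mm in its y, 40 mm high, walls and floor 5 mm thick, about 0.5 kg. Origin at the centre of its underside; its x and y are to point along the rig's x and y (it starts turned by less than 20 degrees from them).
- pan (a joint): Hinge of the steel pan, rad: 0 = level (resting on its stop), grows as the handle end is lifted and the pan tips towards the tray; 0.785 = 45 degrees. A stiff hinge: the pan stays where it is left.
- pan_hinge (a point): Point on the pan's hinge axis (along the rig's x), 90 mm above the table at rig x 0, y -10 mm. Axes of the pan: y towards its lip, z up out of it. The open pan is 110 mm wide, from y -135 to +45 of this point; floor top at this height, walls 40 mm high on three sides; the pouring end has only a 6 mm lip, which holds the sphere back until some 38 degrees if tipped slowly.
- pan_handle (a point): Middle of the red handle bar, 12 mm thick, along the rig's x, straight for 80 mm with an arm at each end, 40 mm behind the pan's rear wall; in the pan's frame 175 mm behind the hinge axis and 50 mm above it. Level, it is 140 mm above the table; pinch it from above.
- pan_lip (a point): Middle of the top of the pan's lip, 39 mm ahead of the hinge axis and 6 mm above the pan's floor.
- sphere: Loose polished amethyst sphere, purple, 56 mm across, about 0.24 kg; origin at its centre. Lies in the pan.
- bowl: Bystander: copper sorting bowl with tumbled stones, 140 mm across, 55 mm high; origin at the centre of its underside.
- geode: Bystander: half of an amethyst geode, about 105 mm across, 55 mm high; origin at the centre of its underside.
- scoop: Bystander: orange plastic scoop, 195 mm long, 70 mm wide, 42 mm high, lying along its x, blade to +x; origin on the table about its middle.
- mallet: Bystander: black rubber mallet with a wooden handle, 310 mm long, lying along its x, head (100 mm wide, 64 mm high) at x +130 mm; origin on the table under its middle.
Mind the look-alikes: they are no part of the job. Of the things like the sphere, leave any that is brown; of the rest the smaller one is meant. Leave any white look-alike of the tray alone.

How it is judged:
By the outcome, as a careful person would: the job done as asked, in the order asked, and still so for the second after the job is handed in, with the robot touching nothing.
It also fails if it takes over 72 s, if anything falls off the work surface, if the arm or the gripper's body presses on something with over 40 N, if the wrist force passes 120 N, or if a joint passes its speed limit or range.

ROBOT

A 7-joint arm with a two-finger parallel gripper is mounted at the origin on the work surface. World frame = base frame: x ahead of the robot, y to its left, z up, the work surface at z = 0. Lengths are in m, angles in rad, forces in N, time in s.
With the tool pointing down it reaches from about 0.4 to 0.85 m from the base axis. Payload 10.4 kg.
Tool frame: the origin (TCP) lies between the finger pads; the fingertips stand manip.tip_extent ahead of it and the grasp point (between the pads) lies 6 mm ahead of it (manip.tip_extent is the distance from the TCP to the fingertips, in m); z points along the fingers, y is the line along which they close (so a half turn about z gives the same grasp; the last joint's range is limited). The gripper opens to 85 mm and grips with 20 to 120 N. Pads are 22 mm wide; open, the fingers measure 114 mm over their backs; the gripper's body (76 mm by 85 mm) begins 54 mm behind the grasp point. The pads swing forward as they close: fully open they stand 13 mm farther back than shut.
Start: joints at [1.31, 0.332, -0.065, 1.46, 0.022, 1.35, -0.088], TCP at [0.147, -0.607, 0.256] pointing down, gripper open.
Joint ranges: [-2.6, 2.6], [-0.5, 2.12], [-1.47, 1.34], [0.16, 2.42], [-1.27, 4.41], [0.06, 2.06], [-2.6, 2.6]. Speed limits (rad/s): [2.22, 2.22, 2.79, 2.79, 3.14, 3.14, 3.14].

INTERFACE

Orientations are given as a unit quaternion [x, y, z, w].
In Python, from workcell import get_obs, optics, workorder, manip gives the robot as it stands.
- The arm moves only by the tool jog_arm, never from a script. Its argument "increments" is a list of rows, each a list of 7 numbers: the shift along the tool's x, y, z in m, then the turn, a rotation vector about the tool's x, y, z in rad, then the opening, from -1 (shut) to 1 (fully open). A call has 1 to 5 rows; each row is the pose to reach, as a shift and turn from the pose commanded when the call began, along the tool's axes at that moment; what a row does not reach only later rows make up. A row lasts 1/12 s, in which the tool goes at most 41.7 mm and 7.16 degrees, less where a joint would pass 70% of its speed; a pose out of reach is approached as far as the arm can. A call with a gripper value outside its range is refused whole. The fingers move at their own pace and stop on an object; "grip_force" is the grip in N (left out, the last holds). Time passes only in rows, so rows that repeat a pose let the fingers close. It gives the time, the measured TCP pose, the force, the opening and the grip force at its end, in the units of the state.
- get_obs(): the state, without advancing time (a new reading comes with each control period).
- optics.camera(name): name is "scene" or "top"; returns a dict with "color" (420x560x3 uint8, red, green, blue), "depth" (420x560 float32, m along the optical axis (not along the pixel's ray), 0 where there is no reading), "K" (3x3 intrinsics, pixels), "k1" (the pictures are not rectified: a ray, as slopes to the right and down, at radius r is drawn at 1 + k1 r^2 times it, then the intrinsics apply), "R" (3x3) and "t" (3): a world point X has camera coordinates R X + t. Camera axes: x right, y down, z forward; pixel columns grow to the right and rows downward; lengths in m; the calibration is good to about 2 mm. A picture is of the moment at which its call begins.
- workorder.hand_in(): hands the job in; it is judged then, once.
The state is a dict: "clock": time; "joint_pos": joint angles; "joint_velocities": joint speeds; "tau": joint torques, N m; "position": TCP position; "ee_rot": TCP orientation; "ft_force": force on the tool from outside, world axes, zero at the start; "torque": the same for the moment, N m; "grip_width": opening from 0.0 (shut) to 1.0 (fully open); "grasp_force": force on a finger pad.
Only numpy, scipy, OpenCV 4.12 (cv2) and the standard library are available. Lean on these libraries where they do the work, as an engineer would, in place of code of your own. Each camera call takes 0.05 s, during which the arm holds its last target. There are 200 camera calls.

## Working session

There is one attempt and no reset: what is moved stays moved. The work goes in short steps, Python scripts to look and compute and a tool call to move; the robot and the scene stay as the last step left them, time stands still between calls to the robot, and variables do not carry over. Pictures are saved under pics/ and viewed, at most 10 in all, crops included, and the job is handed in when it is done.

Besides the shell and the picture viewer there is one more tool, called after "Emit:" in YAML: its name, and indented under it one key for each argument. jog_arm: Moves the arm, as the interface text tells. Its arguments: {"type":"object","properties":{"increments":{"type":"array"},"grip_force":{"type":"number"}},"required":["increments"]}

```bash
ls; mkdir -p pics; cat > h.py <<'E'
import numpy as np, cv2
from workcell import get_obs, optics, workorder, manip
from scipy.spatial.transform import Rotation as Ro
def cloud(c):
    h,w=c["depth"].shape; u,v=np.meshgrid(np.arange(w),np.arange(h))
    p=np.stack([u,v],-1).reshape(-1,1,2).astype(float)
    n=cv2.undistortPoints(p,c["K"],np.array([c["k1"],0,0,0.])).reshape(h,w,2)
    d=c["depth"][...,None]; X=np.concatenate([n*d,d],-1)
    return (X-c["t"])@c["R"]
def proj(c,P):
    q,_=cv2.projectPoints(np.asarray(P,float).reshape(-1,1,3),cv2.Rodrigues(c["R"])[0],c["t"],c["K"],np.array([c["k1"],0,0,0.]))
    return q.reshape(-1,2)
def save(n,im): cv2.imwrite("pics/"+n,np.ascontiguousarray(im[...,::-1]))
def totool(v):
    return Ro.from_quat(get_obs()["ee_rot"]).inv().apply(v)
E
python3 - <<'E'
from h import *
o=get_obs(); print(o); print(manip.tip_extent)
for n in("scene","top"):
    c=optics.camera(n); save(n+"0.png",c["color"]); np.savez("/tmp/"+n,**c); print(n,-c["R"].T@c["t"],c["k1"],c["K"][0,0])
E
```

```text
pics
{'clock': 0.0, 'joint_pos': array([ 1.31042158,  0.33286533, -0.06473083,  1.46095598,  0.02158476,
        1.34988083, -0.08851238]), 'joint_velocities': array([ 0.00033724, -0.0015673 , -0.00119346, -0.00048855, -0.00061078,
       -0.00250423,  0.00144485]), 'tau': array([ 2.91920160e-04, -6.25448799e+01,  4.91072936e-02, -3.91615713e+01,
        1.61736365e-02,  9.65731888e-03,  1.17741115e-05]), 'position': array([ 0.14715111, -0.6070788 ,  0.25551305]), 'ee_rot': array([ 9.92938909e-01,  1.18624714e-01, -1.04124516e-04, -6.99592371e-04]), 'ft_force': array([0.77714677, 0.07093188, 0.38594211]), 'torque': array([-0.00879233,  0.01853738, -0.01243831]), 'grasp_force': 0.0, 'grip_width': 0.9988499205310455}
0.025
scene [ 1.26229409 -0.51237747  1.08346269] 0.04455349745183568 432.95412349773636
top [0.33205212 0.02461802 1.43811329] -0.027315159088309972 384.54489171539416
```

View pics/scene0.png

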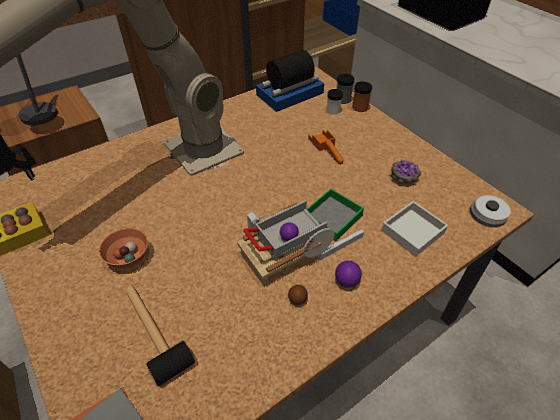

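View pics/top0.png

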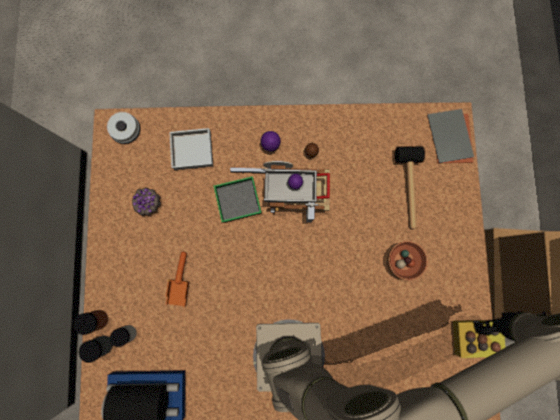

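The top view shows the rig with its pan at about (290,187), the red handle at (324,187), the side stop at (248,170) and the protractor at (278,164).

- **Sphere candidates:** purple in the pan at (296,182), larger purple at (270,141), brown at (312,150). I choose the one in the pan, the smaller purple.
- **Tray candidates:** green at (238,200), white at (192,149). I choose the green one.

```bash
python3 - <<'E'
from h import *
C={n:dict(np.load(f"/tmp/{n}.npz")) for n in("scene","top")}
t=C["top"]["color"][120:240,190:350]; s=C["scene"]["color"][170:310,220:400]
save("crop0.png",np.vstack([cv2.resize(t,(480,360//1),interpolation=2)[:300],cv2.resize(s,(480,300),interpolation=2)]))
for n,c in C.items():
    X=cloud(c); hsv=cv2.cvtColor(c["color"],cv2.COLOR_RGB2HSV); H,S,V=[hsv[...,i].astype(int) for i in range(3)]
    ok=c["depth"]>0
    g=(H>45)&(H<85)&(S>120)&(V>40)&ok
    P=X[g]; P=P[(P[:,2]>.03)&(P[:,2]<.05)]
    r=cv2.minAreaRect((P[:,:2]*1000).astype(np.float32)); print(n,"green",len(P),r, np.median(P[:,2]),cv2.boxPoints(r).round())
    m=((H<6)|(H>174))&(S>180)&(V>80)&ok
    P=X[m]; P=P[(P[:,2]>.12)&(P[:,2]<.16)&(P[:,0]>.4)&(P[:,0]<.8)&(abs(P[:,1])<.25)]
    r=cv2.minAreaRect((P[:,:2]*1000).astype(np.float32)); print("red",len(P),P.min(0),P.max(0),r)
    m=(H>125)&(H<155)&(S>80)&ok
    k,l,st,ce=cv2.connectedComponentsWithStats(m.astype(np.uint8))
    for i in range(1,k):
        if st[i,4]>40:
            Q=X[l==i]; 
            A=np.c_[2*Q,np.ones(len(Q))]; f=np.linalg.lstsq(A,(Q**2).sum(1),rcond=None)[0]
            print("purple",ce[i].round(),st[i,4],f[:3].round(4),np.sqrt(f[3]+f[:3]@f[:3]).round(4))
E
```

```text
scene green 245 ((569.031005859375, 179.9561767578125), (141.4443359375, 152.19114685058594), 11.682352066040039) 0.036589847898760436 [[484. 240.]
 [515.  91.]
 [654. 120.]
 [623. 269.]]
red 169 [ 0.55171096 -0.15157648  0.12127916] [ 0.640069   -0.10302506  0.15027201] ((595.7904663085938, -127.78746795654297), (46.721580505371094, 87.98764038085938), 87.96666717529297)
purple [404. 168.] 126 [0.5645 0.5161 0.0377] 0.0272
purple [289. 231.] 248 [ 0.613  -0.0348  0.12  ] 0.0262
purple [348. 274.] 529 [0.7874 0.0511 0.0398] 0.0372
top green 107 ((565.5261840820312, 176.2521514892578), (138.76524353027344, 144.65835571289062), 12.722947120666504) 0.03765263793540301 [[482. 232.]
 [514.  90.]
 [649. 121.]
 [617. 262.]]
red 92 [ 0.54708596 -0.1533052   0.125134  ] [ 0.63679131 -0.11042586  0.15183754] ((591.0718383789062, -133.0041046142578), (38.94752502441406, 88.75466918945312), 85.62120819091797)
purple [270. 141.] 295 [0.784  0.0502 0.0415] 0.0357
purple [295. 181.] 171 [ 0.612  -0.0368  0.115 ] 0.0292
purple [141. 201.] 101 [0.5634 0.5294 0.0464] 0.0201
```

View pics/crop0.png

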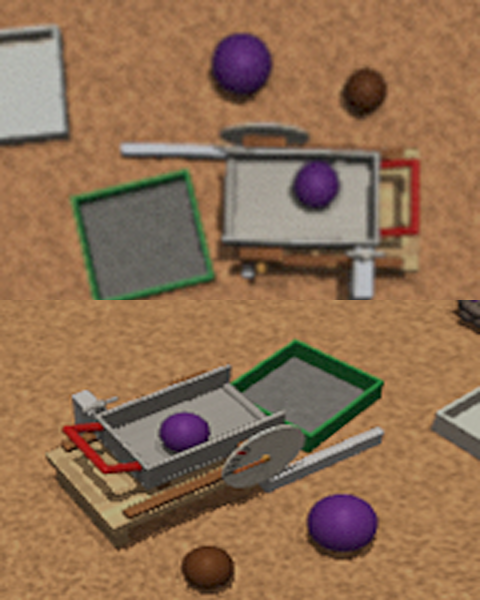

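The crop confirms it: the smaller purple sphere lies in the pan and the green tray sits askew by the side stop. The pan's pointer is at level. One more fit gives the rig's yaw and origin.

```bash
python3 - <<'E'
from h import *
from scipy.optimize import least_squares
C={n:dict(np.load(f"/tmp/{n}.npz")) for n in("scene","top")}
for n,c in C.items():
    X=cloud(c); hsv=cv2.cvtColor(c["color"],cv2.COLOR_RGB2HSV); H,S,V=[hsv[...,i].astype(int) for i in range(3)]
    def rect(name,m,zl,zh,x0,x1,y0,y1):
        Q=X[m&(c["depth"]>0)]; Q=Q[(Q[:,2]>zl)&(Q[:,2]<zh)&(Q[:,0]>x0)&(Q[:,0]<x1)&(Q[:,1]>y0)&(Q[:,1]<y1)]
        if len(Q)<8: print(n,name,len(Q));return
        r=cv2.minAreaRect((Q[:,:2]*1000).astype(np.float32)); print(n,name,len(Q),np.median(Q[:,2]).round(3),np.round(r[0]),np.round(r[1]),round(r[2],1),cv2.boxPoints(r).round().tolist())
    gray=S<70; red=((H<6)|(H>174))&(S>180)
    rect("stop",gray&(V>90),.022,.04,.62,.72,.05,.3)
    rect("panwall",gray,.119,.14,.5,.7,-.13,.12)
    rect("shelf",~red,.055,.072,.4,.8,-.3,.12)
    rect("bar",red,.12,.16,.5,.7,-.17,-.138)
    # overlay of guess
    for t in (-4,-2.5):
        pass
E
```

```text
scene stop 187 0.03 [667. 179.] [250.  71.] 81.4 [[613.0, 61.0], [683.0, 50.0], [720.0, 297.0], [650.0, 308.0]]
scene panwall 618 0.128 [605. -20.] [202. 144.] 81.2 [[518.0, -109.0], [660.0, -130.0], [691.0, 69.0], [549.0, 91.0]]
scene shelf 1223 0.065 [678. -59.] [367. 201.] 39.7 [[472.0, -99.0], [601.0, -254.0], [883.0, -20.0], [755.0, 135.0]]
scene bar 105 0.145 [ 595. -145.] [87. 13.] 0.3 [[552.0, -139.0], [552.0, -152.0], [639.0, -152.0], [639.0, -138.0]]
top stop 136 0.029 [687. 187.] [227.  28.] 78.7 [[652.0, 79.0], [679.0, 74.0], [723.0, 296.0], [696.0, 301.0]]
top panwall 327 0.128 [600. -21.] [184. 152.] 86.5 [[519.0, -108.0], [670.0, -117.0], [681.0, 66.0], [530.0, 75.0]]
top shelf 641 0.065 [641. -46.] [330. 239.] 3.8 [[469.0, 63.0], [485.0, -176.0], [814.0, -154.0], [798.0, 85.0]]
top bar 57 0.145 [ 589. -146.] [14. 84.] 89.7 [[548.0, -153.0], [631.0, -153.0], [631.0, -140.0], [548.0, -139.0]]
```

Emit:
jog_arm:
  increments:
    - [0.035,0.018,-0.01,0,0,0,1]
    - [0.07,0.035,-0.02,0,0,0,1]
    - [0.105,0.0,-0.03,0,0,0,1]
    - [0.14,-0.03,-0.04,0,0,0,1]
    - [0.175,-0.06,-0.04,0,0,0,1]

```text
clock: 0.52
position: [0.2936, -0.522, 0.2954]
ee_rot: [0.993, 0.118, -0.0, -0.0]
ft_force: [1.3, -0.3, 0.2]
grip_width: 0.999
grasp_force: 0.0
```

```bash
cat > fit.py <<'E'
from h import *
from scipy.optimize import least_squares
# model lines in rig frame: (axis, value): stop top centre x=76 (y20..170,z30); pan side walls z130 (walls y -145..35), handle bar y -185 z140
def rigfit(cs):
    obs=[]
    for c in cs:
        X=cloud(c)*1000; hsv=cv2.cvtColor(c["color"],cv2.COLOR_RGB2HSV); H,S,V=[hsv[...,i].astype(int) for i in range(3)]
        red=((H<6)|(H>174))&(S>150)
        obs.append((X[c["depth"]>0],red[c["depth"]>0],S[c["depth"]>0]))
    p=np.array([601.,39.,-.05])
    for it in range(8):
        w=14 if it<4 else 8
        A=[]
        def rigc(P,p): 
            d=P[:,:2]-p[:2]; cs_,s=np.cos(p[2]),np.sin(p[2]); return d@np.array([[cs_,-s],[s,cs_]])
        sel=[]
        for P,red,S in obs:
            q=rigc(P,p); z=P[:,2]
            a=(abs(q[:,0]-76)<w)&(q[:,1]>45)&(q[:,1]<165)&(abs(z-29)<5)&(S<70); sel.append((P[a],0,76))
            for sx in(-53.5,53.5):
                b=(abs(q[:,0]-sx)<w)&(q[:,1]>-135)&(q[:,1]<30)&(abs(z-129)<5)&(S<80); sel.append((P[b],0,sx))
            b=(abs(q[:,1]+185)<w)&(abs(q[:,0])<36)&(z>140)&red; sel.append((P[b],1,-185))
        f=lambda p: np.concatenate([(rigc(P,p)[:,k]-v)/np.sqrt(max(len(P),1)) for P,k,v in sel if len(P)])
        p=least_squares(f,p,loss="soft_l1",f_scale=.5).x
    return p,[(len(P),round(float(np.median(rigc(P,p)[:,k]-v)),1)) for P,k,v in sel if len(P)]
if __name__=="__main__":
    C=[dict(np.load(f"/tmp/{n}.npz")) for n in("scene","top")]
    for cs in ([C[0]],[C[1]],C):
        p,r=rigfit(cs); print(p.round(1),np.degrees(p[2]).round(2),r)
    c,s=np.cos(p[2]),np.sin(p[2]); R=np.array([[c,-s],[s,c]])
    print("tray target",p[:2]+R@[0,87],"handle",p[:2]+R@[0,-185])
    for cc,n in zip(C,"st"):
        im=np.ascontiguousarray(cc["color"]); im=cv2.resize(im,None,fx=3,fy=3,interpolation=2)
        def poly(pts,z,col):
            w=np.c_[(p[:2]+np.array(pts)@R.T)/1000,np.full(len(pts),z)]
            q=proj(cc,w)*3+1; cv2.polylines(im,[q.round().astype(int)],True,col,1)
        poly([(70,0),(82,0),(82,170),(70,170)],.03,(255,255,0)); poly([(-55,-145),(55,-145),(55,35),(-55,35)],.13,(0,255,255)); poly([(-40,-185),(40,-185)],.146,(0,255,0)); poly([(-75,-200),(75,-200),(75,0),(-75,0)],.065,(0,0,255))
        v0,u0=(150*3,225*3) if n=="s" else (125*3,200*3)
        crop=im[v0:v0+390,u0:u0+450]; save(f"ov_{n}.png",crop)
    a=cv2.imread("pics/ov_s.png");b=cv2.imread("pics/ov_t.png"); cv2.imwrite("pics/ov.png",cv2.resize(np.hstack([a,b]),(800,347)))
E
python3 fit.py
```

```text
[601.1  38.1  -0. ] -2.8 [(120, 0.2), (118, 1.4), (133, -1.1), (80, -0.2)]
[597.8  37.3  -0. ] -2.53 [(98, 0.2), (75, 1.0), (82, -1.0), (60, -0.2)]
[599.6  37.7  -0. ] -2.74 [(122, 1.8), (120, 2.8), (133, 0.4), (82, 0.2), (91, -1.6), (75, -0.4), (80, -2.6), (58, -0.7)]
tray target [603.71913959 124.64343981] handle [ 590.72566634 -147.04603304]
```

View pics/ov.png

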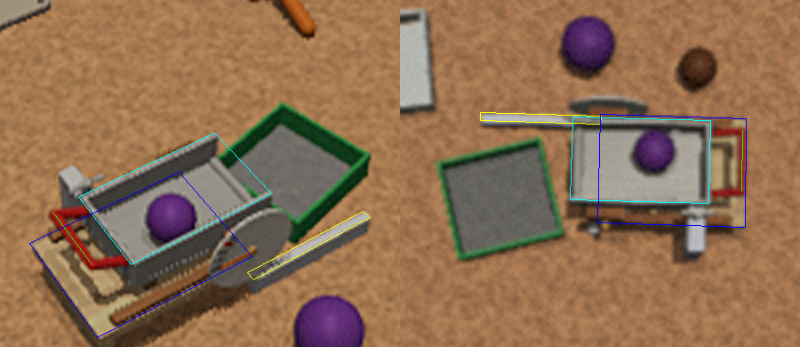

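Emit:
jog_arm:
  increments:
    - [0.035,-0.02,0,0,0,0,1]
    - [0.06,-0.05,0,0,0,0,1]
    - [0.06,-0.09,0,0,0,0,1]
    - [0.06,-0.13,0,0,0,0,1]
    - [0.06,-0.17,0,0,0,0,1]

```text
clock: 0.93
position: [0.3104, -0.3415, 0.2946]
ee_rot: [0.993, 0.119, -0.0, -0.0]
ft_force: [0.1, 0.1, 1.0]
grip_width: 1.001
grasp_force: 0.0
```

The overlay fits the pan, stop, shelf and handle in both views. That puts the rig origin at about (600,38) mm with yaw -2.7°, and the tray at about (567,178) mm with yaw +12°. Next I move to the far side of the tray.

Emit:
jog_arm:
  increments:
    - [0.031,-0.0254,0,0,0,0,1]
    - [0.062,-0.0508,0,0,0,0,1]
    - [0.093,-0.0762,0,0,0,0,1]
    - [0.124,-0.1016,0,0,0,0,1]
    - [0.154,-0.127,0,0,0,0,1]

```text
clock: 1.35
position: [0.4311, -0.182, 0.2954]
ee_rot: [0.993, 0.119, 0.0, 0.0]
ft_force: [1.6, -0.6, 1.0]
grip_width: 0.997
grasp_force: 0.0
```

Emit:
jog_arm:
  increments:
    - [0.0243,-0.0322,0,0,0,0,1]
    - [0.0486,-0.0644,0,0,0,0,1]
    - [0.073,-0.0966,0,0,0,0,1]
    - [0.097,-0.129,0,0,0,0,1]
    - [0.1215,-0.161,0,0,0,0,1]

```text
clock: 1.77
position: [0.5107, 0.0031, 0.2954]
ee_rot: [0.993, 0.118, 0.0, 0.0]
ft_force: [1.2, 0.1, -0.1]
grip_width: 1.002
grasp_force: 0.0
```

Emit:
jog_arm:
  increments:
    - [0.0187,-0.0346,0,0,0,-0.12,1]
    - [0.0374,-0.069,0,0,0,-0.24,1]
    - [0.056,-0.104,0,0,0,-0.36,1]
    - [0.075,-0.138,0,0,0,-0.48,1]
    - [0.0934,-0.173,0,0,0,-0.6,1]

```text
clock: 2.18
position: [0.5609, 0.1928, 0.2951]
ee_rot: [0.913, 0.409, -0.0, 0.0]
ft_force: [1.1, -1.0, 0.5]
grip_width: 0.999
grasp_force: 0.0
```

Emit:
jog_arm:
  increments:
    - [0.0165,-0.0146,0,0,0,-0.12,1]
    - [0.033,-0.0292,0,0,0,-0.24,1]
    - [0.05,-0.0438,0,0,0,-0.36,1]
    - [0.066,-0.0584,0,0,0,-0.48,1]
    - [0.082,-0.073,0,0,0,-0.6,1]

```text
clock: 2.6
position: [0.5611, 0.3021, 0.2949]
ee_rot: [0.751, 0.661, -0.0, -0.0]
ft_force: [0.6, -0.9, -0.6]
grip_width: 1.0
grasp_force: 0.0
```

Emit:
jog_arm:
  increments:
    - [0,0,0.04,0,0,-0.08,1]
    - [0,0,0.08,0,0,-0.08,1]
    - [0,0,0.12,0,0,-0.08,1]
    - [0,0,0.16,0,0,-0.08,1]
    - [0,0,0.2,0,0,-0.08,1]

```text
clock: 3.02
position: [0.5609, 0.3007, 0.0932]
ee_rot: [0.726, 0.688, -0.0, 0.0]
ft_force: [-0.2, -0.2, 0.1]
grip_width: 0.999
grasp_force: 0.0
```

Emit:
jog_arm:
  increments:
    - [0,0,0.025,0,0,0,1]
    - [0,0,0.045,0,0,0,1]
    - [0,0,0.06,0,0,0,1]
    - [0,0,0.06,0,0,0,1]

```text
clock: 3.35
position: [0.5597, 0.2999, 0.0319]
ee_rot: [0.726, 0.688, -0.002, -0.001]
ft_force: [-0.9, -1.0, 0.7]
grip_width: 1.003
grasp_force: 0.0
```

Emit:
jog_arm:
  increments:
    - [-0.01,0,0,0,0,0,1]
    - [-0.02,0,0,0,0,0,1]
    - [-0.028,0,0,0,0,0,1]
    - [-0.034,0,0,0,0,0,1]
    - [-0.04,0,0,0,0,0,1]

```text
clock: 3.77
position: [0.5601, 0.261, 0.0368]
ee_rot: [0.726, 0.688, 0.001, 0.0]
ft_force: [1.6, 4.6, 2.4]
grip_width: 1.0
grasp_force: 2.1
```

Emit:
jog_arm:
  increments:
    - [-0.006,0,0,0,0,0,1]
    - [-0.012,0,0,0,0,0,1]
    - [-0.018,0,0,0,0,0,1]
    - [-0.024,0,0,0,0,0,1]
    - [-0.03,0,0,0,0,0,1]

```text
clock: 4.18
position: [0.5584, 0.2321, 0.0368]
ee_rot: [0.725, 0.688, 0.002, 0.0]
ft_force: [2.0, 5.5, 3.4]
grip_width: 0.996
grasp_force: 2.6
```

```bash
cat > tray.py <<'E'
from h import *
def tray(p=(599.6,37.7,np.radians(-2.7))):
    for n in("scene","top"):
        c=optics.camera(n); np.savez("/tmp/"+n,**c)
        X=cloud(c); H,S,V=[cv2.cvtColor(c["color"],cv2.COLOR_RGB2HSV)[...,i].astype(int) for i in range(3)]
        P=X[(H>45)&(H<85)&(S>120)&(V>40)&(c["depth"]>0)]; P=P[(P[:,2]>.03)&(P[:,2]<.05)]
        r=cv2.minAreaRect((P[:,:2]*1000).astype(np.float32)); b=cv2.boxPoints(r)-p[:2]
        cs,s=np.cos(p[2]),np.sin(p[2]); b=b@np.array([[cs,-s],[s,cs]])
        print(n,len(P),np.round(r[1]),round(r[2]-np.degrees(p[2]),1),"rig corners",b.round().tolist())
if __name__=="__main__":
    o=get_obs(); print(o["clock"].__round__(2),o["position"].round(4),o["ft_force"].round(1)); tray()
E
python3 tray.py
```

```text
4.18 [0.5584 0.2321 0.0368] [2.  5.5 3.4]
scene 202 [102. 146.] 91.8 rig corners [[-122.0, 81.0], [23.0, 85.0], [20.0, 187.0], [-125.0, 183.0]]
top 22 [145.  66.] 54.7 rig corners [[-75.0, 21.0], [-21.0, -18.0], [63.0, 100.0], [8.0, 139.0]]
```

Emit:
jog_arm:
  increments:
    - [-0.006,0,0,0,0,0,1]
    - [-0.011,0,0,0,0,0,1]
    - [-0.015,0,0,0,0,0,1]
    - [-0.019,0,0,0,0,0,1]
    - [-0.019,0,0,0,0,0,1]

```text
clock: 4.7
position: [0.5593, 0.219, 0.0385]
ee_rot: [0.724, 0.69, 0.007, -0.001]
ft_force: [12.1, 23.4, -1.0]
grip_width: 0.999
grasp_force: 11.5
```

Emit:
jog_arm:
  increments:
    - [-0.002,0,0,0,0,0,1]
    - [-0.004,0,0,0,0,0,1]
    - [-0.004,0,0,0,0,0,1]

```text
clock: 4.95
position: [0.5599, 0.2181, 0.0396]
ee_rot: [0.723, 0.691, 0.01, -0.001]
ft_force: [16.9, 31.4, -0.3]
grip_width: 1.0
grasp_force: 15.5
```

Emit:
jog_arm:
  increments:
    - [0.01,0,0,0,0,0,1]
    - [0.025,0,-0.01,0,0,0,1]
    - [0.025,0,-0.05,0,0,0.1,1]
    - [0.025,0,-0.09,0,0,0.22,1]
    - [0.025,0,-0.12,0,0,0.34,1]

```text
clock: 5.37
position: [0.5571, 0.2339, 0.1583]
ee_rot: [0.833, 0.553, -0.0, -0.0]
ft_force: [0.9, 0.4, -0.5]
grip_width: 0.998
grasp_force: 0.0
```

```bash
python3 - <<'E'
from h import *
o=get_obs(); p=o["position"]; R=Ro.from_quat(o["ee_rot"])
print(p.round(4),np.degrees(np.arctan2(R.as_matrix()[1,0],R.as_matrix()[0,0])))
for w in ([.43,.145,p[2]],): print(R.inv().apply(np.array(w)-p).round(4))
T=Ro.from_euler("z",-2.7,degrees=True)*Ro.from_quat([1,0,0,0]); print((R.inv()*T).as_rotvec().round(3))
E
```

```text
[0.5571 0.2339 0.1583] 67.18827344576195
[-1.312e-01 -8.270e-02  1.000e-04]
[-0.    0.    1.22]
```

Emit:
jog_arm:
  increments:
    - [-0.026,-0.0165,0,0,0,0.12,1]
    - [-0.052,-0.033,0,0,0,0.24,1]
    - [-0.079,-0.05,0,0,0,0.36,1]
    - [-0.105,-0.066,0,0,0,0.48,1]
    - [-0.131,-0.083,0,0,0,0.6,1]

```text
clock: 5.78
position: [0.429, 0.143, 0.1552]
ee_rot: [0.96, 0.282, -0.001, 0.0]
ft_force: [0.5, 0.7, 1.1]
grip_width: 0.995
grasp_force: 0.0
```

Emit:
jog_arm:
  increments:
    - [0,0,0,0,0,0.12,1]
    - [0,0,0,0,0,0.24,1]
    - [0,0,0,0,0,0.36,1]
    - [0,0,0,0,0,0.48,1]
    - [0,0,0,0,0,0.62,1]

```text
clock: 6.2
position: [0.4301, 0.1438, 0.1557]
ee_rot: [1.0, -0.017, -0.001, 0.001]
ft_force: [-0.5, 0.2, 0.4]
grip_width: 1.004
grasp_force: 0.0
```

```bash
python3 tray.py; python3 - <<'E'
from h import *
a=np.load("/tmp/scene.npz")["color"][150:290,220:420]; b=np.load("/tmp/top.npz")["color"][120:260,170:370]
save("c1.png",cv2.resize(np.hstack([a,b]),(800,280),interpolation=2))
E
```

```text
6.2 [0.4301 0.1438 0.1557] [-0.5  0.2  0.4]
scene 194 [144.  90.] 3.4 rig corners [[-128.0, 162.0], [-123.0, 72.0], [21.0, 80.0], [16.0, 170.0]]
top 49 [144. 136.] 92.6 rig corners [[-119.0, 12.0], [17.0, 18.0], [10.0, 162.0], [-126.0, 155.0]]
```

View pics/c1.png

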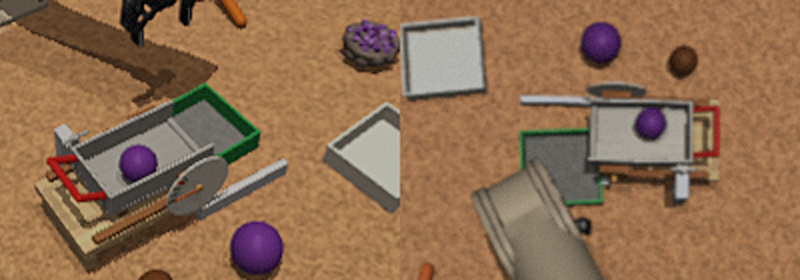

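The tray now lies under the lip and near the end stop, still about 50 mm short of the side stop. Next I push it along rig +x.

Emit:
jog_arm:
  increments:
    - [0,0,0.04,0,0,0.013,1]
    - [0,0,0.08,0,0,0.013,1]
    - [0,0,0.11,0,0,0.013,1]
    - [0,0,0.122,0,0,0.013,1]
    - [0.015,0,0.122,0,0,0.013,1]

```text
clock: 6.72
position: [0.4418, 0.1433, 0.0307]
ee_rot: [1.0, -0.017, -0.004, 0.001]
ft_force: [0.4, -0.2, 0.4]
grip_width: 1.001
grasp_force: 0.0
```

Emit:
jog_arm:
  increments:
    - [0.012,0,0,0,0,0,1]
    - [0.02,0,0,0,0,0,1]
    - [0.027,0,0,0,0,0,1]
    - [0.034,0,0,0,0,0,1]
    - [0.041,0,0,0,0,0,1]

```text
clock: 7.13
position: [0.4854, 0.1428, 0.0338]
ee_rot: [1.0, -0.019, -0.002, 0.0]
ft_force: [-11.1, 2.7, 8.3]
grip_width: 1.0
grasp_force: 5.6
```

Emit:
jog_arm:
  increments:
    - [0.006,0,0,0,0,0,1]
    - [0.012,0,0,0,0,0,1]
    - [0.018,0,0,0,0,0,1]
    - [0.023,0,0,0,0,0,1]
    - [0.028,0,0,0,0,0,1]

```text
clock: 7.55
position: [0.5133, 0.1418, 0.0338]
ee_rot: [1.0, -0.019, -0.001, 0.0]
ft_force: [-9.6, 2.3, 7.4]
grip_width: 0.997
grasp_force: 4.8
```

Emit:
jog_arm:
  increments:
    - [0.003,0,0,0,0,0,1]
    - [0.005,0,0,0,0,0,1]
    - [0.007,0,0,0,0,0,1]
    - [0.007,0,0,0,0,0,1]

```text
clock: 7.88
position: [0.5206, 0.1414, 0.0338]
ee_rot: [1.0, -0.019, -0.001, -0.0]
ft_force: [-6.4, 2.6, 2.8]
grip_width: 1.0
grasp_force: 2.9
```

Emit:
jog_arm:
  increments:
    - [0.002,0,0,0,0,0,1]
    - [0.003,0,0,0,0,0,1]
    - [0.003,0,0,0,0,0,1]

```text
clock: 8.13
position: [0.5235, 0.1413, 0.0338]
ee_rot: [1.0, -0.019, -0.001, -0.0]
ft_force: [-6.8, 1.2, 2.5]
grip_width: 0.996
grasp_force: 3.2
```

Emit:
jog_arm:
  increments:
    - [0.002,0,0,0,0,0,1]
    - [0.004,0,0,0,0,0,1]
    - [0.004,0,0,0,0,0,1]

```text
clock: 8.38
position: [0.5248, 0.1412, 0.0335]
ee_rot: [1.0, -0.019, -0.004, 0.001]
ft_force: [-22.0, 0.6, 16.9]
grip_width: 0.999
grasp_force: 10.8
```

Emit:
jog_arm:
  increments:
    - [0.0015,0,0,0,0,0,1]
    - [0.003,0,0,0,0,0,1]
    - [0.003,0,0,0,0,0,1]

```text
clock: 8.63
position: [0.5249, 0.1413, 0.0332]
ee_rot: [1.0, -0.019, -0.007, 0.002]
ft_force: [-35.0, -0.1, 27.9]
grip_width: 1.001
grasp_force: 17.9
```

Emit:
jog_arm:
  increments:
    - [-0.015,0,0,0,0,0,1]
    - [-0.02,0,-0.01,0,0,0,-1]
    - [-0.02,0,-0.05,0,0,0,-1]
    - [-0.02,0,-0.09,0,0,0,-1]
    - [-0.02,0,-0.12,0,0,0,-1]

```text
clock: 9.05
position: [0.5124, 0.1414, 0.1575]
ee_rot: [1.0, -0.019, 0.001, -0.0]
ft_force: [1.2, -0.3, 0.6]
grip_width: 0.458
grasp_force: 0.0
```

Emit:
jog_arm:
  increments:
    - [0.024,-0.0255,0,0,0,0,-1]
    - [0.048,-0.051,0,0,0,0,-1]
    - [0.072,-0.0765,0,0,0,0,-1]
    - [0.096,-0.102,0,0,0,0,-1]
    - [0.096,-0.102,0,0,0,0,-1]

```text
clock: 9.47
position: [0.6141, 0.2436, 0.1539]
ee_rot: [1.0, -0.018, 0.0, -0.002]
ft_force: [-0.5, 0.9, 0.8]
grip_width: -0.002
grasp_force: 0.0
```

```bash
python3 - <<'E'
from h import *
o=get_obs(); p=o["position"]; R=Ro.from_quat(o["ee_rot"]); print(p, o["grip_width"])
print(R.inv().apply(np.array([.6095,.245,.036])-p).round(4))
E
python3 tray.py
```

```text
[0.61410353 0.24356557 0.1539224 ] -0.00173893266164616
[-0.0047 -0.0008  0.1179]
9.47 [0.6141 0.2436 0.1539] [-0.5  0.9  0.8]
scene 221 [112. 142.] 89.7 rig corners [[-71.0, 53.0], [71.0, 52.0], [72.0, 163.0], [-70.0, 164.0]]
top 25 [186.  76.] 43.0 rig corners [[-71.0, 18.0], [-19.0, -38.0], [117.0, 89.0], [65.0, 145.0]]
```

Emit:
jog_arm:
  increments:
    - [-0.004,0,0.04,0,0,0,-1]
    - [-0.004,0,0.08,0,0,0,-1]
    - [-0.004,0,0.11,0,0,0,-1]
    - [-0.004,0,0.118,0,0,0,-1]
    - [-0.004,0.015,0.118,0,0,0,-1]

```text
clock: 9.98
position: [0.605, 0.2256, 0.0342]
ee_rot: [1.0, -0.019, -0.002, -0.0]
ft_force: [-0.7, 1.0, 0.8]
grip_width: 0.001
grasp_force: 0.0
```

Emit:
jog_arm:
  increments:
    - [0,0.003,0,0,0,0,-1]
    - [0,0.006,0,0,0,0,-1]
    - [0,0.009,0,0,0,0,-1]
    - [0,0.012,0,0,0,0,-1]
    - [0,0.012,0,0,0,0,-1]

```text
clock: 10.4
position: [0.6079, 0.2148, 0.0376]
ee_rot: [1.0, -0.019, 0.002, -0.002]
ft_force: [4.6, 7.5, -0.7]
grip_width: -0.001
grasp_force: 3.8
```

Emit:
jog_arm:
  increments:
    - [0,0.002,0,0,0,0,-1]
    - [0,0.003,0,0,0,0,-1]
    - [0,0.003,0,0,0,0,-1]

```text
clock: 10.65
position: [0.6081, 0.2145, 0.0382]
ee_rot: [1.0, -0.019, 0.003, -0.004]
ft_force: [6.8, 13.7, -1.6]
grip_width: 0.001
grasp_force: 7.0
```

Emit:
jog_arm:
  increments:
    - [0,0.002,0,0,0,0,-1]
    - [0,0.002,0,0,0,0,-1]

```text
clock: 10.82
position: [0.6082, 0.2143, 0.0387]
ee_rot: [1.0, -0.018, 0.004, -0.005]
ft_force: [8.2, 19.1, -1.2]
grip_width: -0.0
grasp_force: 9.5
```

Emit:
jog_arm:
  increments:
    - [0,-0.015,0,0,0,0,-1]
    - [0,-0.022,-0.025,0,0,0,-0.4]
    - [0,-0.022,-0.065,0,0,0,-0.4]
    - [0,-0.022,-0.105,0,0,0,-0.4]
    - [0,-0.022,-0.145,0,0,0,-0.4]

```text
clock: 11.23
position: [0.6069, 0.2298, 0.1831]
ee_rot: [1.0, -0.02, 0.0, -0.0]
ft_force: [1.6, 0.1, 0.4]
grip_width: 0.304
grasp_force: 0.0
```

Emit:
jog_arm:
  increments:
    - [0,0,-0.04,0,0,0,-0.4]
    - [0,0.01,-0.08,0,0,0,-0.4]
    - [0,0.05,-0.085,0,0,0,-0.4]
    - [0,0.09,-0.085,0,0,0,-0.4]
    - [0,0.13,-0.085,0,0,0,-0.4]

```text
clock: 11.65
position: [0.602, 0.0989, 0.2676]
ee_rot: [1.0, -0.019, 0.002, -0.0]
ft_force: [0.7, -0.6, -1.1]
grip_width: 0.303
grasp_force: 0.0
```

Emit:
jog_arm:
  increments:
    - [0,0.04,0,0,0,0,-0.4]
    - [0,0.08,0,0,0,0,-0.4]
    - [0,0.12,0,0,0,0,-0.4]
    - [0,0.16,0,0,0,0,-0.4]
    - [0,0.2,0,0,0,0,-0.4]

```text
clock: 12.07
position: [0.5937, -0.1021, 0.2668]
ee_rot: [1.0, -0.02, 0.001, 0.0]
ft_force: [1.1, -0.4, -0.2]
grip_width: 0.296
grasp_force: 0.0
```

Emit:
jog_arm:
  increments:
    - [0,0.025,0,0,0,0,-0.4]
    - [0,0.05,0,0,0,0,-0.4]
    - [0,0.05,0,0,0,0,-0.4]

```text
clock: 12.32
position: [0.5913, -0.1571, 0.266]
ee_rot: [1.0, -0.024, 0.0, 0.001]
ft_force: [-0.8, -0.3, -0.1]
grip_width: 0.295
grasp_force: 0.0
```

```bash
python3 - <<'E'
from h import *
o=get_obs(); p=o["position"]; R=Ro.from_quat(o["ee_rot"]); print(p, o["grip_width"],o["joint_pos"].round(2))
print(R.inv().apply(np.array([.5915,-.1465,.146])-p).round(4))
T=Ro.from_euler("z",-2.7,degrees=True)*Ro.from_quat([1,0,0,0]); print((R.inv()*T).as_rotvec().round(3))
E
python3 tray.py; python3 - <<'E'
from h import *
a=np.load("/tmp/scene.npz")["color"][150:290,220:420]; b=np.load("/tmp/top.npz")["color"][120:260,170:370]
save("c2.png",cv2.resize(np.hstack([a,b]),(800,280),interpolation=2))
E
```

```text
[ 0.59129555 -0.1570934   0.26601212] 0.295423854470506 [ 0.68  0.37 -0.64  1.46  0.22  1.39 -1.59]
[-0.0004 -0.0109  0.12  ]
[ 0.003 -0.001 -0.   ]
12.32 [ 0.5913 -0.1571  0.266 ] [-0.8 -0.3 -0.1]
scene 213 [108. 142.] 89.6 rig corners [[-69.0, 57.0], [72.0, 56.0], [73.0, 164.0], [-69.0, 165.0]]
top 83 [137. 137.] 90.1 rig corners [[-72.0, 21.0], [65.0, 21.0], [65.0, 158.0], [-72.0, 158.0]]
```

View pics/c2.png

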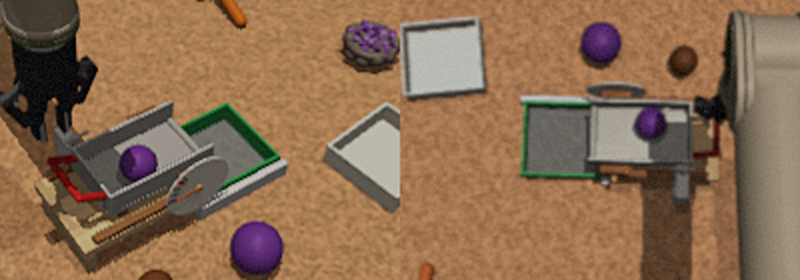

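The tray is square and flush against both stops, with rig corners within calibration error. The sphere is still in the pan at crop pixel (651,122), and the gripper stands behind the handle. Now I pinch the handle.

Emit:
jog_arm:
  increments:
    - [0,-0.011,0.03,0,0,0,-0.4]
    - [0,-0.011,0.065,0,0,0,-0.4]
    - [0,-0.011,0.095,0,0,0,-0.4]
    - [0,-0.011,0.12,0,0,0,-0.4]
    - [0,-0.011,0.12,0,0,0,-0.4]

```text
clock: 12.83
position: [0.5908, -0.1388, 0.1417]
ee_rot: [1.0, -0.019, -0.002, -0.0]
ft_force: [-1.2, -2.7, -3.5]
grip_width: 0.3
grasp_force: 1.9
```

Emit:
jog_arm:
  increments:
    - [0,0,0,0,0,0,-0.7]
    - [0,0,0,0,0,0,-1]
    - [0,0,0,0,0,0,-1]
    - [0,0,0,0,0,0,-1]
    - [0,0,0,0,0,0,-1]
  grip_force: 60

```text
clock: 13.25
position: [0.5907, -0.1444, 0.1462]
ee_rot: [1.0, -0.022, -0.002, 0.003]
ft_force: [-7.9, -16.4, 0.5]
grip_width: 0.119
grasp_force: 58.4
```

Emit:
jog_arm:
  increments:
    - [0,0.003,0,0,0,0,-1]
    - [0,0.006,0,0,0,0,-1]
    - [0,0.006,0,0,0,0,-1]

```text
clock: 13.5
position: [0.5907, -0.1446, 0.146]
ee_rot: [1.0, -0.02, -0.002, -0.0]
ft_force: [-9.1, -0.8, 0.7]
grip_width: 0.119
grasp_force: 58.9
```

Emit:
jog_arm:
  increments:
    - [0,-0.001,-0.003,-0.0175,0,0,-1]
    - [0,-0.002,-0.006,-0.035,0,0,-1]
    - [0,-0.0032,-0.009,-0.0524,0,0,-1]
    - [0,-0.0043,-0.012,-0.07,0,0,-1]
    - [0,-0.0043,-0.012,-0.07,0,0,-1]

```text
clock: 13.92
position: [0.591, -0.1402, 0.1584]
ee_rot: [0.999, -0.019, -0.002, 0.036]
ft_force: [-10.5, -1.8, 1.7]
grip_width: 0.121
grasp_force: 59.9
```

Emit:
jog_arm:
  increments:
    - [0,0,0,0,0,0,-1]
    - [0,0,0,0,0,0,-1]
    - [0,0,0,0,0,0,-1]
    - [0,0,0,0,0,0,-1]
    - [0,0,0,0,0,0,-1]

```text
clock: 14.33
position: [0.591, -0.1402, 0.1582]
ee_rot: [0.999, -0.02, -0.002, 0.035]
ft_force: [-9.2, -2.0, 2.0]
grip_width: 0.12
grasp_force: 59.9
```

```bash
cat > sph.py <<'E'
from h import *
p=np.array([599.6,37.7]);th=np.radians(-2.7)
o=get_obs(); P=o["position"]*1000; c,s=np.cos(th),np.sin(th); q=(P[:2]-p)@np.array([[c,-s],[s,c]])
y,z=q[1]+10,P[2]-90
print("t",round(o["clock"],2),"TCP",P.round(1),"rig",q.round(1),"F",o["ft_force"].round(1),"joint",o["joint_pos"].round(2))
print("pan deg by TCP",np.degrees(np.arctan2(z,-y)-np.arctan2(56,172.9)).round(1),"radius",np.hypot(y,z).round(1),"tool tilt",np.degrees(Ro.from_quat(o["ee_rot"]).as_matrix()[:,2]).round(1)[:0],np.degrees(np.arccos(-Ro.from_quat(o["ee_rot"]).as_matrix()[2,2])).round(1))
for n in("scene","top"):
    cc=optics.camera(n); np.savez("/tmp/"+n,**cc); X=cloud(cc)*1000; H,S,V=[cv2.cvtColor(cc["color"],cv2.COLOR_RGB2HSV)[...,i].astype(int) for i in range(3)]
    k,l,st,ce=cv2.connectedComponentsWithStats(((H>125)&(H<155)&(S>80)&(cc["depth"]>0)).astype(np.uint8))
    for i in range(1,k):
        if st[i,4]>40:
            m=np.median(X[l==i],0); r=(m[:2]-p)@np.array([[c,-s],[s,c]])
            if abs(r[0])<100: print(n,"sphere vis rig",r.round(),m[2].round(),st[i,4])
E
python3 sph.py
```

```text
t 14.33 TCP [ 591.  -140.2  158.2] rig [  -0.2 -178.1] F [-9.2 -2.   2. ] joint [ 0.61  0.43 -0.62  1.61  0.34  1.2  -1.7 ]
pan deg by TCP 4.1 radius 181.4 tool tilt [] 4.1
scene sphere vis rig [-52. 478.] 48.0 162
scene sphere vis rig [28.  9.] 135.0 234
top sphere vis rig [11.  9.] 136.0 178
top sphere vis rig [-60. 487.] 47.0 92
```

Emit:
jog_arm:
  increments:
    - [0,-0.0021,-0.0061,-0.035,0,0,-1]
    - [0,-0.0043,-0.0121,-0.07,0,0,-1]
    - [0,-0.0068,-0.018,-0.105,0,0,-1]
    - [0,-0.0095,-0.0238,-0.14,0,0,-1]
    - [0,-0.0124,-0.0295,-0.1745,0,0,-1]

```text
clock: 14.85
position: [0.5916, -0.1258, 0.1867]
ee_rot: [0.992, -0.02, -0.004, 0.123]
ft_force: [-7.2, -1.0, -4.1]
grip_width: 0.118
grasp_force: 60.1
```

Emit:
jog_arm:
  increments:
    - [0,-0.0021,-0.0061,-0.035,0,0,-1]
    - [0,-0.0043,-0.0121,-0.07,0,0,-1]
    - [0,-0.0068,-0.018,-0.105,0,0,-1]
    - [0,-0.0095,-0.0238,-0.14,0,0,-1]
    - [0,-0.0124,-0.0295,-0.1745,0,0,-1]

```text
clock: 15.27
position: [0.5924, -0.1065, 0.2124]
ee_rot: [0.978, -0.02, -0.005, 0.209]
ft_force: [-6.9, -1.6, -3.8]
grip_width: 0.116
grasp_force: 60.1
```

```bash
python3 sph.py
```

```text
t 15.27 TCP [ 592.4 -106.5  212.4] rig [  -0.4 -144.4] F [-6.9 -1.6 -3.8] joint [ 0.35  0.38 -0.58  1.6   0.63  1.38 -1.99]
pan deg by TCP 24.4 radius 181.8 tool tilt [] 24.1
scene sphere vis rig [-52. 478.] 48.0 163
scene sphere vis rig [25. 14.] 126.0 211
top sphere vis rig [-61. 489.] 48.0 92
```

Emit:
jog_arm:
  increments:
    - [0,-0.0021,-0.0061,-0.035,0,0,-1]
    - [0,-0.0043,-0.0121,-0.07,0,0,-1]
    - [0,-0.0068,-0.018,-0.105,0,0,-1]
    - [0,-0.0095,-0.0238,-0.14,0,0,-1]
    - [0,-0.0124,-0.0295,-0.1745,0,0,-1]

```text
clock: 15.78
position: [0.5935, -0.083, 0.2343]
ee_rot: [0.956, -0.019, -0.007, 0.293]
ft_force: [-5.4, -0.6, -3.8]
grip_width: 0.115
grasp_force: 60.9
```

Emit:
jog_arm:
  increments:
    - [0,-0.0021,-0.0061,-0.035,0,0,-1]
    - [0,-0.0043,-0.0121,-0.07,0,0,-1]
    - [0,-0.0068,-0.018,-0.105,0,0,-1]
    - [0,-0.0095,-0.0238,-0.14,0,0,-1]
    - [0,-0.0095,-0.0238,-0.14,0,0,-1]

```text
clock: 16.2
position: [0.5945, -0.0605, 0.2493]
ee_rot: [0.933, -0.018, -0.008, 0.36]
ft_force: [-8.9, -0.4, 3.7]
grip_width: 0.118
grasp_force: 61.8
```

```bash
python3 sph.py; python3 - <<'E'
from h import *
save("c3.png",cv2.resize(np.load("/tmp/scene.npz")["color"][160:280,230:390],(640,480),interpolation=2))
E
```

```text
t 16.2 TCP [594.5 -60.5 249.3] rig [ -0.5 -98.3] F [-8.9 -0.4  3.7] joint [ 0.11  0.45 -0.56  1.56  0.86  1.63 -2.2 ]
pan deg by TCP 43.1 radius 182.1 tool tilt [] 42.2
scene sphere vis rig [-52. 476.] 48.0 164
scene sphere vis rig [24. 85.] 55.0 134
top sphere vis rig [-60. 487.] 48.0 89
```

View pics/c3.png

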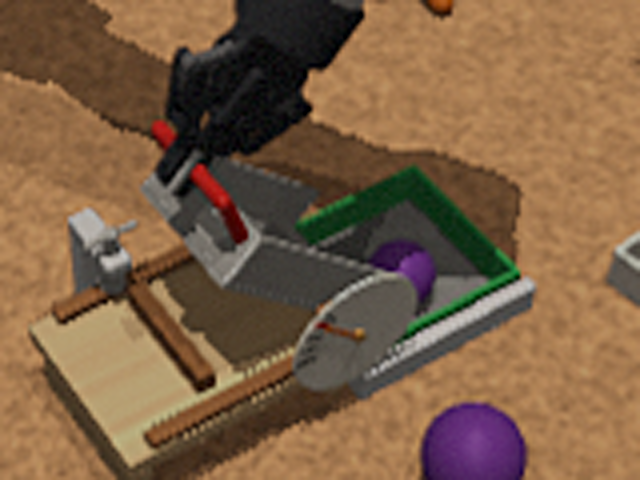

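The picture shows the sphere in the tray at about (400,275), the pan near 43° and the pointer almost on the red mark at (325,325). I trim by 2° and hold.

Emit:
jog_arm:
  increments:
    - [0,-0.001,-0.0031,-0.0175,0,0,-1]
    - [0,-0.0021,-0.0061,-0.035,0,0,-1]
    - [0,-0.0021,-0.0061,-0.035,0,0,-1]
    - [0,-0.0021,-0.0061,-0.035,0,0,-1]
    - [0,-0.0021,-0.0061,-0.035,0,0,-1]

```text
clock: 16.72
position: [0.5947, -0.0556, 0.252]
ee_rot: [0.927, -0.018, -0.008, 0.374]
ft_force: [-7.2, 1.6, -1.1]
grip_width: 0.122
grasp_force: 61.7
```

```bash
python3 sph.py; python3 - <<'E'
from h import *
c=dict(np.load("/tmp/scene.npz")); 
p=np.array([.5996,.0377]);th=np.radians(-2.7); cs,s=np.cos(th),np.sin(th)
# predicted pixel of the pan's rear wall / handle for several angles is coarse; show marks on the disc instead
def W(x,y,z): 
    d=np.array([[cs,-s],[s,cs]])@[x,y]; return [p[0]+d[0]/1000,p[1]+d[1]/1000,z/1000]
im=cv2.resize(c["color"],None,fx=12,fy=12,interpolation=2)
q=proj(c,[W(68,-10,90)])[0]; u,v=(q*12).astype(int); print(q)
save("c4.png",im[v-260:v+260,u-320:u+320])
E
```

```text
t 16.72 TCP [594.7 -55.6 252. ] rig [ -0.5 -93.4] F [-7.2  1.6 -1.1] joint [ 0.09  0.46 -0.55  1.55  0.89  1.66 -2.22]
pan deg by TCP 44.8 radius 182.2 tool tilt [] 44.0
scene sphere vis rig [-52. 478.] 48.0 161
scene sphere vis rig [ 27. 121.] 49.0 227
top sphere vis rig [-60. 488.] 48.0 89
[315.51585763 240.15089989]
```

View pics/c4.png

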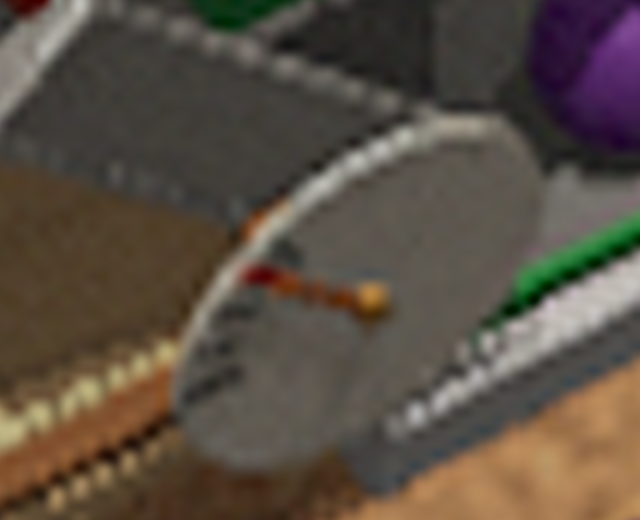

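The pointer lies on the red mark at (262,275), and the sphere is in the tray. I hold for more than 2 s (30 rows).

Emit:
jog_arm:
  increments:
    - [0,0,0,0,0,0,-1]
    - [0,0,0,0,0,0,-1]
    - [0,0,0,0,0,0,-1]
    - [0,0,0,0,0,0,-1]
    - [0,0,0,0,0,0,-1]

```text
clock: 17.23
position: [0.5947, -0.0556, 0.252]
ee_rot: [0.927, -0.018, -0.008, 0.374]
ft_force: [-5.9, 1.7, -0.3]
grip_width: 0.12
grasp_force: 61.7
```

Emit:
jog_arm:
  increments:
    - [0,0,0,0,0,0,-1]
    - [0,0,0,0,0,0,-1]
    - [0,0,0,0,0,0,-1]
    - [0,0,0,0,0,0,-1]
    - [0,0,0,0,0,0,-1]

```text
clock: 17.65
position: [0.5947, -0.0556, 0.252]
ee_rot: [0.927, -0.018, -0.008, 0.374]
ft_force: [-7.1, 0.5, -0.8]
grip_width: 0.117
grasp_force: 61.7
```

Emit:
jog_arm:
  increments:
    - [0,0,0,0,0,0,-1]
    - [0,0,0,0,0,0,-1]
    - [0,0,0,0,0,0,-1]
    - [0,0,0,0,0,0,-1]
    - [0,0,0,0,0,0,-1]

```text
clock: 18.07
position: [0.5947, -0.0556, 0.252]
ee_rot: [0.927, -0.018, -0.008, 0.374]
ft_force: [-6.9, 0.2, -1.0]
grip_width: 0.118
grasp_force: 61.7
```

Emit:
jog_arm:
  increments:
    - [0,0,0,0,0,0,-1]
    - [0,0,0,0,0,0,-1]
    - [0,0,0,0,0,0,-1]
    - [0,0,0,0,0,0,-1]
    - [0,0,0,0,0,0,-1]

```text
clock: 18.48
position: [0.5947, -0.0556, 0.252]
ee_rot: [0.927, -0.018, -0.008, 0.374]
ft_force: [-7.2, 1.0, -0.4]
grip_width: 0.114
grasp_force: 61.7
```

Emit:
jog_arm:
  increments:
    - [0,0,0,0,0,0,-1]
    - [0,0,0,0,0,0,-1]
    - [0,0,0,0,0,0,-1]
    - [0,0,0,0,0,0,-1]
    - [0,0,0,0,0,0,-1]

```text
clock: 18.9
position: [0.5947, -0.0556, 0.252]
ee_rot: [0.927, -0.018, -0.008, 0.374]
ft_force: [-6.9, 0.8, 0.3]
grip_width: 0.118
grasp_force: 61.7
```

Emit:
jog_arm:
  increments:
    - [0,0,0,0,0,0,-1]
    - [0,0,0,0,0,0,-1]
    - [0,0,0,0,0,0,-1]
    - [0,0,0,0,0,0,-1]
    - [0,0,0,0,0,0,-1]

```text
clock: 19.32
position: [0.5947, -0.0556, 0.252]
ee_rot: [0.927, -0.018, -0.008, 0.374]
ft_force: [-6.8, 1.8, 0.0]
grip_width: 0.119
grasp_force: 61.7
```

```bash
python3 sph.py; python3 tray.py
```

```text
t 19.32 TCP [594.7 -55.6 252. ] rig [ -0.5 -93.4] F [-6.8  1.8  0. ] joint [ 0.09  0.46 -0.55  1.55  0.89  1.66 -2.22]
pan deg by TCP 44.8 radius 182.2 tool tilt [] 44.0
scene sphere vis rig [-52. 478.] 48.0 166
scene sphere vis rig [ 27. 121.] 49.0 229
top sphere vis rig [-60. 489.] 47.0 87
19.42 [ 0.5947 -0.0556  0.252 ] [-6.   0.1  0.3]
scene 223 [680. 158.] 77.7 rig corners [[-207.0, -474.0], [-53.0, -507.0], [92.0, 158.0], [-62.0, 191.0]]
top 0 [0. 0.] 2.7 rig corners [[-597.0, -66.0], [-597.0, -66.0], [-597.0, -66.0], [-597.0, -66.0]]
```

Emit:
jog_arm:
  increments:
    - [0,0.0019,0.0061,0.035,0,0,-1]
    - [0,0.0035,0.0123,0.07,0,0,-1]
    - [0,0.0049,0.0186,0.105,0,0,-1]
    - [0,0.0061,0.0249,0.14,0,0,-1]
    - [0,0.0071,0.0312,0.1745,0,0,-1]

```text
clock: 19.93
position: [0.5935, -0.0825, 0.2347]
ee_rot: [0.956, -0.019, -0.006, 0.292]
ft_force: [-8.8, 1.4, 1.5]
grip_width: 0.12
grasp_force: 61.9
```

Emit:
jog_arm:
  increments:
    - [0,0.0019,0.0061,0.035,0,0,-1]
    - [0,0.0035,0.0123,0.07,0,0,-1]
    - [0,0.0049,0.0186,0.105,0,0,-1]
    - [0,0.0061,0.0249,0.14,0,0,-1]
    - [0,0.0071,0.0312,0.1745,0,0,-1]

```text
clock: 20.35
position: [0.5925, -0.1062, 0.2128]
ee_rot: [0.978, -0.019, -0.005, 0.207]
ft_force: [-9.2, 0.6, 2.1]
grip_width: 0.116
grasp_force: 62.0
```

Emit:
jog_arm:
  increments:
    - [0,0.0019,0.0061,0.035,0,0,-1]
    - [0,0.0035,0.0123,0.07,0,0,-1]
    - [0,0.0049,0.0186,0.105,0,0,-1]
    - [0,0.0061,0.0249,0.14,0,0,-1]
    - [0,0.0071,0.0312,0.1745,0,0,-1]

```text
clock: 20.77
position: [0.5916, -0.1256, 0.187]
ee_rot: [0.992, -0.02, -0.004, 0.122]
ft_force: [-10.3, 0.0, 2.5]
grip_width: 0.119
grasp_force: 62.0
```

Emit:
jog_arm:
  increments:
    - [0,0.0019,0.0061,0.035,0,0,-1]
    - [0,0.0035,0.0123,0.07,0,0,-1]
    - [0,0.0049,0.0186,0.105,0,0,-1]
    - [0,0.0061,0.0249,0.14,0,0,-1]
    - [0,0.0071,0.0312,0.1745,0,0,-1]

```text
clock: 21.18
position: [0.591, -0.1402, 0.1583]
ee_rot: [0.999, -0.02, -0.002, 0.035]
ft_force: [-9.9, -1.3, 2.5]
grip_width: 0.122
grasp_force: 62.0
```

```bash
python3 sph.py
```

```text
t 21.18 TCP [ 591.  -140.2  158.3] rig [  -0.2 -178.1] F [-9.9 -1.3  2.5] joint [ 0.61  0.43 -0.62  1.61  0.34  1.2  -1.7 ]
pan deg by TCP 4.2 radius 181.5 tool tilt [] 4.0
scene sphere vis rig [-58. 474.] 49.0 126
scene sphere vis rig [ 27. 121.] 49.0 229
top sphere vis rig [ 10. 125.] 52.0 158
top sphere vis rig [-60. 488.] 48.0 84
```

Now the last 4°, pressing slightly onto the pan's stop.

Emit:
jog_arm:
  increments:
    - [0,0.0019,0.0061,0.035,0,0,-1]
    - [0,0.0035,0.0123,0.07,0,0,-1]
    - [0,0.0035,0.014,0.07,0,0,-1]
    - [0,0.0035,0.015,0.07,0,0,-1]
    - [0,0.0035,0.015,0.07,0,0,-1]

```text
clock: 21.7
position: [0.5907, -0.1454, 0.1432]
ee_rot: [1.0, -0.02, -0.002, 0.001]
ft_force: [-8.1, -3.0, -2.4]
grip_width: 0.12
grasp_force: 62.2
```

Emit:
jog_arm:
  increments:
    - [0,0,0.001,0,0,0,-1]
    - [0,0,0.002,0,0,0,-1]
    - [0,0,0.002,0,0,0,-1]

```text
clock: 21.95
position: [0.5908, -0.1457, 0.1422]
ee_rot: [1.0, -0.02, -0.002, 0.001]
ft_force: [-12.7, -3.5, 6.5]
grip_width: 0.115
grasp_force: 63.3
```

Emit:
jog_arm:
  increments:
    - [0,0,0.001,0,0,0,-1]
    - [0,0,0.002,0,0,0,-1]
    - [0,0,0.002,0,0,0,-1]

```text
clock: 22.2
position: [0.5909, -0.1457, 0.142]
ee_rot: [1.0, -0.02, -0.002, 0.002]
ft_force: [-20.9, -2.3, 22.3]
grip_width: 0.118
grasp_force: 64.9
```

Emit:
jog_arm:
  increments:
    - [0,0,-0.001,0,0,0,-1]
    - [0,0,-0.001,0,0,0,-0.4]
    - [0,0,-0.001,0,0,0,-0.4]
    - [0,0,-0.001,0,0,0,-0.4]
    - [0,0,-0.001,0,0,0,-0.4]
  grip_force: 20

```text
clock: 22.62
position: [0.5928, -0.1448, 0.1404]
ee_rot: [1.0, -0.019, 0.001, 0.0]
ft_force: [-0.1, -0.8, -0.4]
grip_width: 0.301
grasp_force: 0.0
```

Emit:
jog_arm:
  increments:
    - [0,0,-0.02,0,0,0,-0.4]
    - [0,0,-0.06,0,0,0,-0.4]
    - [0,0,-0.1,0,0,0,-0.4]
    - [0,0.03,-0.12,0,0,0,-0.4]
    - [0,0.07,-0.12,0,0,0,-0.4]

```text
clock: 23.03
position: [0.5927, -0.2117, 0.2668]
ee_rot: [1.0, -0.016, 0.005, 0.001]
ft_force: [0.6, -0.9, 0.0]
grip_width: 0.298
grasp_force: 0.0
```

Emit:
jog_arm:
  increments:
    - [-0.01,0.035,0,0,0,0,-0.4]
    - [-0.02,0.07,0,0,0,0,-0.4]
    - [-0.04,0.1,0,0,0,0,-0.4]
    - [-0.06,0.13,0,0,0,0,-0.4]
    - [-0.06,0.13,0,0,0,0,-0.4]

```text
clock: 23.45
position: [0.5195, -0.351, 0.2596]
ee_rot: [1.0, -0.025, -0.001, 0.002]
ft_force: [-0.7, -0.2, -0.4]
grip_width: 0.303
grasp_force: 0.0
```

```bash
python3 sph.py; python3 tray.py; python3 - <<'E'
from h import *
c=dict(np.load("/tmp/scene.npz")); t=dict(np.load("/tmp/top.npz"))
a=cv2.resize(c["color"][180:280,235:375],(400,286),interpolation=2); b=cv2.resize(t["color"][120:240,170:338],(400,286),interpolation=2)
e=cv2.resize(c["color"][218:262,290:342],(338,286),interpolation=2); f=cv2.resize(t["color"],(462,286))[:, :462]
save("c5.png",np.vstack([np.hstack([a,b]),np.hstack([e,f])]))
for n,cc in(("s",c),("t",t)):
    X=cloud(cc)*1000; H,S,V=[cv2.cvtColor(cc["color"],cv2.COLOR_RGB2HSV)[...,i].astype(int) for i in range(3)]
    q=X[((H<6)|(H>174))&(S>150)&(cc["depth"]>0)]; q=q[(q[:,2]>130)&(abs(q[:,1]+147)<8)&(abs(q[:,0]-591)<35)]; print(n,"bar z",np.median(q[:,2]).round(1),len(q))
E
```

```text
t 23.45 TCP [ 519.5 -351.   259.6] rig [ -61.7 -392.1] F [-0.7 -0.2 -0.4] joint [ 0.94  0.39 -0.56  1.43  0.21  1.39 -1.24]
pan deg by TCP 6.0 radius 418.0 tool tilt [] 0.3
scene sphere vis rig [-52. 479.] 48.0 159
scene sphere vis rig [ 27. 122.] 49.0 229
top sphere vis rig [ 10. 126.] 52.0 158
top sphere vis rig [-60. 489.] 47.0 84
23.55 [ 0.5235 -0.3445  0.2599] [0.8 1.  0. ]
scene 202 [115. 142.] 88.3 rig corners [[-72.0, 54.0], [71.0, 50.0], [74.0, 164.0], [-68.0, 169.0]]
top 84 [141. 138.] 90.1 rig corners [[-72.0, 17.0], [66.0, 18.0], [66.0, 159.0], [-72.0, 159.0]]
s bar z 146.0 77
t bar z 143.2 59
```

View pics/c5.png

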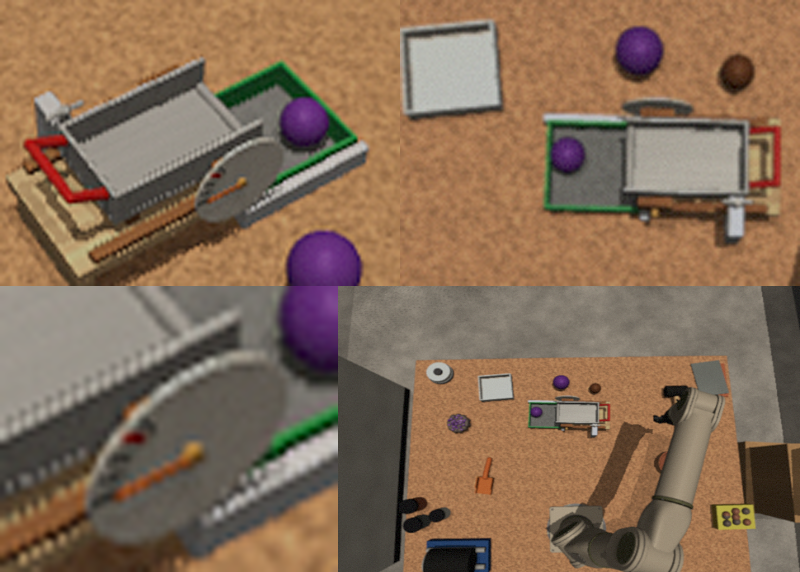

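The pan is empty and level with its pointer at the level mark, and the sphere is in the tray at (568,155) in the top crop. The bystanders look unmoved. I'll check whether the sphere's arrival nudged the tray, by sub-pixel comparison with the crop from before the pour.

```bash
python3 - <<'E'
from h import *
old=cv2.imread("pics/c2.png")[...,::-1]
a=np.load("/tmp/scene.npz")["color"][150:290,220:420]; b=np.load("/tmp/top.npz")["color"][120:260,170:370]
new=cv2.resize(np.hstack([a,b]),(800,280),interpolation=2)
g=lambda im:(2*im[...,1].astype(np.float32)-im[...,0]-im[...,2]).clip(0)
for nm,(u0,u1,v0,v1) in {"scene tray":(195,290,95,175),"scene tray +y wall":(235,290,105,165),"top tray +y wall":(515,545,95,185),"top tray -x wall":(530,590,165,185)}.items():
    o,n=g(old)[v0:v1,u0:u1],g(new)[v0:v1,u0:u1]
    W=np.eye(2,3,dtype=np.float32); cc,W=cv2.findTransformECC(o,n,W,cv2.MOTION_TRANSLATION,(3,100,1e-5)); print(nm,round(cc,3),"shift px",(W[:,2]/2).round(2))
E
```

```text
scene tray 0.938 shift px [ 0.19 -0.11]
scene tray +y wall 0.889 shift px [ 0.22 -0.17]
top tray +y wall 0.991 shift px [-0.08 -0.02]
top tray -x wall 0.999 shift px [-0.1  0. ]
```

The tray moved no more than about 0.5 mm, so it is still flush. The bystanders were never approached and the gripper is clear, so I hand in.

```bash
python3 -c "
from workcell import workorder; print(workorder.hand_in())"
```

```text
the job is handed in; nothing more can be done
None
```

The job is handed in: the tray is flush against both stops to within about 0.5 mm, the pan was held at 45° for over 2 s and is back level and released, the sphere is in the tray, and I went near none of the bystanders; no verdict came back.

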